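# Rack test tiles and hold the spray mask at half

## Task

I am about to spray a second glaze over one half of each test tile. Put the three loose test tiles down flat, not dropped, side by side in the bed of the masking jig, between the side walls and the stop pins, while its sprung shutter is still parked. Then push the shutter by its handle to half travel, so that its front edge lies along the middle of the tiles, and hold it there: finish still holding the handle, for the springs throw the shutter back as soon as you let go. Leave the two cups and the bowl alone.

Things in the scene. Friction and masses are not known exactly. Their poses are not given: they have to be found in the camera images.
- tile_1: one of three fired clay test tiles of one shape (only the glaze differs), flat slabs 40 (its x) x 55 (its y) x 9 mm (its z) with a dark hole mark near one end, 30 to 55 g, lying flat on the table; which of the three goes to which place does not matter. Origin: centre of its underside.
- tile_2: one of three fired clay test tiles of one shape (only the glaze differs), flat slabs 40 (its x) x 55 (its y) x 9 mm (its z) with a dark hole mark near one end, 30 to 55 g, lying flat on the table; which of the three goes to which place does not matter. Origin: centre of its underside.
- tile_3: one of three fired clay test tiles of one shape (only the glaze differs), flat slabs 40 (its x) x 55 (its y) x 9 mm (its z) with a dark hole mark near one end, 30 to 55 g, lying flat on the table; which of the three goes to which place does not matter. Origin: centre of its underside.
- jig: masking jig fixed to the table: plywood board, x = -160 to +68 mm, y = +-100 mm, its top 13 mm above the table. Origin: at table height, under the middle of the tile bed. Aluminium rails at y = +-71 to 80 mm, 33 mm high, carry the shutter; rule lines every 10 mm, long ones at its front edge's rest, half and full travel. Spring tubes outside the rails. All but the shutter lies below 36 mm.
- bed (a point): middle of the tile bed's floor (board top), axes as the jig: 128 mm along y between walls 8 mm high, 60 mm along x between stops 6.5 mm high (pins 8 mm thick at y = +-21 mm, corner returns at |y| = 54 to 66 mm). Tiles lie side by side, 55 mm length along x, at y = -42, 0, +42 mm, 2 mm play. Between the stops the tile ends are open to fingers (34 mm middle, 29 mm outer tiles).
- shutter (a joint): slide of the shutter, m: 0 parked on the jig's -x side of the bed, growing as it moves along the jig's +x over the tiles; 0.06 half travel, 0.12 full. Springs push it back to 0: about 2 N at 0, rising 80 N per m to 7 N at half and 11.6 N at full travel. It never stays by itself.
- shutter_grip (a point): middle of the shutter's handle, a round steel bar 9.6 mm thick, 64 mm long along the jig's y, its axis 57 mm above the table and 29 mm above the shutter plate, open below, on a post at each end. Axes as the jig; moves with the shutter; parked, it lies at x = -100 mm from the jig's origin.
- shutter_edge (a point): middle of the shutter's front edge (dark lip), 26 mm above the table, 4 mm above the tops of seated tiles. Parked, it lies at x = -60 mm from the jig's origin; at half travel at x = 0, over the middle of the tiles. The aluminium plate is 90 mm long and 152 mm wide; a cross yoke at its rear end reaches 42 mm high.
- speckle_cup: cup with speckled lower part, 68 x 71 x 91 mm, standing on the right. Leave it where it stands. Origin: centre of its underside.
- bisque_cup: plain unglazed cup, 66 x 69 x 83 mm, behind the jig. Leave it where it stands. Origin: centre of its underside.
- water_bowl: small bowl, 86 x 85 x 46 mm, behind the jig. Leave it where it stands. Origin: centre of its underside.
Things that resemble listed ones, but are neither listed nor needed, are in the scene too. What is shaped like the tile_3 but orange is not meant.

How it is judged (in metres and radians):
On the way:
1. the three tiles lie flat side by side in the bed, released, with the shutter still parked (x of tile_1 in the frame of jig between -0.006 and 0.006 m and y of tile_1 in the frame of jig between -0.049 and 0.049 m and z of tile_1 in the frame of jig between 0.0105 and 0.0155 m and angle between each of tile_1, tile_2, tile_3's own z axis and vertical below 0.08 rad and angle between the y axis of each of tile_1, tile_2, tile_3 and the x axis of jig, either way round below 0.15 rad and x of tile_2 in the frame of jig between -0.006 and 0.006 m and y of tile_2 in the frame of jig between -0.049 and 0.049 m and z of tile_2 in the frame of jig between 0.0105 and 0.0155 m and x of tile_3 in the frame of jig between -0.006 and 0.006 m and y of tile_3 in the frame of jig between -0.049 and 0.049 m and z of tile_3 in the frame of jig between 0.0105 and 0.0155 m and contact force between the fingers and tile_1 below 0.1 N and contact force between the fingers and tile_2 below 0.1 N and contact force between the fingers and tile_3 below 0.1 N and value of joint shutter below 0.012 m), for 0.2 s.
At the end, for the whole second after the job is handed in: The three tiles lie flat on the bed's floor, released (height within 2.5 mm, within 6 mm of its middle line, turned under 0.15 rad); the shutter stands still at 53 to 67 mm of its 120 mm travel, held by the fingers against the springs with over 3 N through the last second (x of tile_1 in the frame of jig between -0.006 and 0.006 m and y of tile_1 in the frame of jig between -0.049 and 0.049 m and z of tile_1 in the frame of jig between 0.0105 and 0.0155 m and angle between each of tile_1, tile_2, tile_3's own z axis and vertical below 0.08 rad and angle between the y axis of each of tile_1, tile_2, tile_3 and the x axis of jig, either way round below 0.15 rad and x of tile_2 in the frame of jig between -0.006 and 0.006 m and y of tile_2 in the frame of jig between -0.049 and 0.049 m and z of tile_2 in the frame of jig between 0.0105 and 0.0155 m and x of tile_3 in the frame of jig between -0.006 and 0.006 m and y of tile_3 in the frame of jig between -0.049 and 0.049 m and z of tile_3 in the frame of jig between 0.0105 and 0.0155 m and contact force between the fingers and tile_1 below 0.1 N and contact force between the fingers and tile_2 below 0.1 N and contact force between the fingers and tile_3 below 0.1 N and value of joint shutter between 0.053 and 0.067 m and velocity of joint shutter between -0.01 and 0.01 m/s and contact force between the fingers and jig above 3 N); the arm keeps its last pose, push and grip.
It fails at once if the speckled cup is moved more than 15 mm or tipped (distance of speckle_cup from where it was at the start of the episode above 0.015 m or angle between speckle_cup's own z axis and vertical above 0.3 rad).
It fails at once if the plain cup is moved more than 15 mm or tipped (distance of bisque_cup from where it was at the start of the episode above 0.015 m or angle between bisque_cup's own z axis and vertical above 0.3 rad).
It fails at once if the bowl is moved more than 15 mm or tipped (distance of water_bowl from where it was at the start of the episode above 0.015 m or angle between water_bowl's own z axis and vertical above 0.3 rad).
It fails at once if a tile is dropped (falls free at over 0.7 m/s, some 25 mm) ((linear speed of tile_1 above 0.7 m/s and contact force between the fingers and tile_1 below 0.02 N) or (linear speed of tile_2 above 0.7 m/s and contact force between the fingers and tile_2 below 0.02 N) or (linear speed of tile_3 above 0.7 m/s and contact force between the fingers and tile_3 below 0.02 N)).
It also fails if it takes over 72 s, if anything falls off the work surface, if the arm or the gripper's body presses on something with over 40 N, if the wrist force passes 120 N, or if a joint passes its speed limit or range.

## Robot

A 7-joint arm with a two-finger parallel gripper is mounted at the origin on a cart in front of the work surface, level with it; the furniture and walls round the work are solid. World frame = base frame: x ahead of the robot, y to its left, z up, the work surface at z = 0. Lengths are in mm, angles in degrees, forces in N, time in s.
With the tool pointing down it reaches from about 400 to 850 mm from the base axis. Payload 4.5 kg.
Tool frame: the origin (TCP) lies on the mounting face of the last link; the fingertips stand 173 mm ahead of it and the grasp point (between the pads) lies bot.hold_point_z ahead of it (bot.hold_point_z is the distance from the TCP to the grasp point, in mm); z points along the fingers, y is the line along which they close (so a half turn about z gives the same grasp; the last joint's range is limited). The gripper opens to 85 mm and grips with 20 to 120 N. Pads are 22 mm wide; open, the fingers measure 114 mm over their backs; the gripper's body (76 mm by 85 mm) begins 54 mm behind the grasp point. The pads swing forward as they close: fully open they stand 13 mm farther back than shut.
Start: joints at [-62.75, 39.483, -11.15, 89.685, 9.013, 51.709, -12.324], TCP at [267.211, 565.01, 404.717] pointing down, gripper open.
Joint ranges: [-172.22, 172.22], [-26.19, 119.32], [-84.43, 86.54], [7.71, 146.69], [-57.33, 237.33], [2.42, 119.75], [-152.13, 152.13]. Speed limits (degrees/s): [147.25, 147.25, 180, 180, 180, 180, 180].

## Interface

Orientations are given as a 3x3 rotation matrix whose columns are the frame's x, y, z axes.
In Python, from workcell import bot gives the robot as it stands.
- The arm moves only by the tool arm_command, never from a script. Its argument "increments" is a list of rows, each a list of 7 numbers: the turn, a rotation vector about the world's x, y, z in degrees, then the shift along the world's x, y, z in m, then the finger opening in m, from 0 to 0.0854. A call has 1 to 12 rows; each row is the pose to reach, as a shift and turn from the pose commanded when the call began; what a row does not reach only later rows make up. A row lasts 1/12 s, in which the tool goes at most 41.7 mm and 7.16 degrees, less where a joint would pass 70% of its speed; a pose out of reach is approached as far as the arm can. A call with a gripper value outside its range is refused whole. The fingers move at their own pace and stop on an object; "squeeze" is the grip in N (left out, the last holds). Time passes only in rows, so rows that repeat a pose let the fingers close. It gives the time, the measured TCP pose, the force, the opening and the grip force at its end, in the units of the state.
- bot.sense(): the state, without advancing time (a new reading comes with each control period).
- bot.camera(name): name is "scene" or "top" or "wrist"; returns the picture (384x512x3 uint8, red, green, blue); there is no depth.
- bot.camera_params(name): a dict with "K" (3x3 intrinsics, pixels), "R" (3x3) and "t" (3): a world point X has camera coordinates R X + t. Camera axes: x right, y down, z forward; pixel columns grow to the right and rows downward; lengths in mm; the calibration is good to about 2 mm. A picture is of the moment at which its call begins: read the wrist's pose just before it. camera_params takes no time and is no camera call; for the wrist camera it gives the pose at the moment of the call.
- bot.job_done(): hands the job in; it is judged then, once.
Trained networks look in the newest picture that a camera, given by its name, has taken for a name from the list of things; names that differ only in an ending like _2 or _b are one class to them, and where a whole thing is asked for, a point or a joint stands for the part that bears it (a point fixed in the world has none). Each returns a list of dicts, best first, with "confidence" (0 to 1); they miss things now and then, are a little off and sometimes report something else, mostly with a low value. They report only what shows in the picture. A call takes as long as a camera call. They do not tell look-alikes from the thing itself.
- bot.find_in(thing, camera): "bbox" ([left, top, right, bottom] in pixels, round what is visible of it).
- bot.trace(thing, camera): "mask" (384x512 bool, what is visible of it) and "bbox" ([left, top, right, bottom] in pixels, round what is visible of it).
- bot.spot_point(thing, camera): "location" ([column, row] in pixels: a listed point, or the origin of a listed thing).
The state is a dict: "t": time; "joint_pos": joint angles; "qd": joint speeds; "joint_efforts": joint torques, N m; "tcp_pos": TCP position; "tcp_rot": TCP orientation; "contact_force": force on the tool from outside, world axes, zero at the start; "moment": the same for the moment, N m; "finger_gap": finger opening in mm; "grip_force": force on a finger pad.
Only numpy, scipy, OpenCV 4.12 (cv2) and the standard library are available. Lean on these libraries where they do the work, as an engineer would, in place of code of your own. Each camera call takes 0.05 s, during which the arm holds its last target. There are 200 camera calls.

## Working session

There is one attempt and no reset: what is moved stays moved. The work goes in short steps, Python scripts to look and compute and a tool call to move; the robot and the scene stay as the last step left them, time stands still between calls to the robot, and variables do not carry over. Pictures are saved under pics/ and viewed, at most 10 in all, crops included, and the job is handed in when it is done.

Besides the shell and the picture viewer there is one more tool, called after ">>>" as name([rows], argument=value, ...), one row to a line, values as JSON. arm_command: Moves the arm, as the interface text tells. Its arguments: {"type":"object","properties":{"increments":{"type":"array","items":{"type":"array","items":{"type":"number"}}},"squeeze":{"type":"number"}},"required":["increments"]}

```bash
mkdir -p pics; ls
python3 - <<'E'
from workcell import bot
import cv2,numpy as np
s=bot.sense();print(s['t'],s['tcp_pos'],s['tcp_rot'],s['finger_gap'],bot.hold_point_z)
ims=[]
for c in ('top','scene'):
    im=bot.camera(c);ims.append(im);cv2.imwrite(f'pics/{c}0.png',cv2.resize(im[:,:,::-1],(800,600),interpolation=cv2.INTER_CUBIC))
    for n in ('tile_1','jig','shutter_grip','shutter_edge','bed','speckle_cup','bisque_cup','water_bowl'):
        try:
            for d in bot.spot_point(n,c): print(c,n,np.round(d['location'],1),round(d['confidence'],2))
        except Exception as e: print(n,e)
    p=bot.camera_params(c);print(p)
E
```

```text
pics
0.0 [267.14433013 564.66326765 403.85365757] [[-9.04010764e-01  4.27509203e-01 -6.48563520e-04]
 [ 4.27509661e-01  9.04009052e-01 -1.76732976e-03]
 [-1.69242445e-04 -1.87495230e-03 -9.99998228e-01]] 85.65858109118643 154.70000000000002
top tile_1 [313.9 210.1] 0.85
top tile_1 [355.5 235. ] 0.74
top tile_1 [290.7 266.9] 0.63
top tile_1 [266.  233.3] 0.58
top jig [183.8 209.7] 0.93
top shutter_grip [178.6 252.9] 0.87
top shutter_edge [183.3 234.5] 0.89
top shutter_edge [178.9 251.7] 0.6
top bed [183.3 211.9] 0.89
top speckle_cup [366.  198.6] 0.76
top bisque_cup [177.2 134.3] 0.67
top water_bowl [217.5 135.4] 0.66
{'K': array([[393.6645652 ,   0.        , 260.98996402],
       [  0.        , 393.6645652 , 190.44773257],
       [  0.        ,   0.        ,   1.        ]]), 'R': array([[-0.00957963, -0.99994024, -0.00526781],
       [-0.99270751,  0.01014315, -0.12012043],
       [ 0.12016668,  0.00407869, -0.99274535]]), 't': array([ 20.39461257, 603.88595537, 942.69482303])}
scene tile_1 [210.  260.3] 0.93
scene tile_1 [278.  247.4] 0.86
scene tile_1 [281.1 289.2] 0.81
scene tile_1 [226.3 232.9] 0.7
scene jig [197.8 181.4] 0.6
scene shutter_grip [168.2 176.8] 0.8
scene shutter_edge [185.1 181.5] 0.79
scene bed [201.1 177.4] 0.65
scene speckle_cup [330.3 280.5] 0.95
scene bisque_cup [249.6 153.2] 0.75
scene water_bowl [273.1 172.2] 0.67
{'K': array([[385.16548406,   0.        , 253.06690516],
       [  0.        , 385.16548406, 191.50146953],
       [  0.        ,   0.        ,   1.        ]]), 'R': array([[ 0.77207323, -0.63524534,  0.01913856],
       [-0.41218017, -0.52342877, -0.74574113],
       [ 0.48374626,  0.56787822, -0.66596087]]), 't': array([-447.5859244 ,  306.94364408,  742.54541768])}
```

View pics/top0.png

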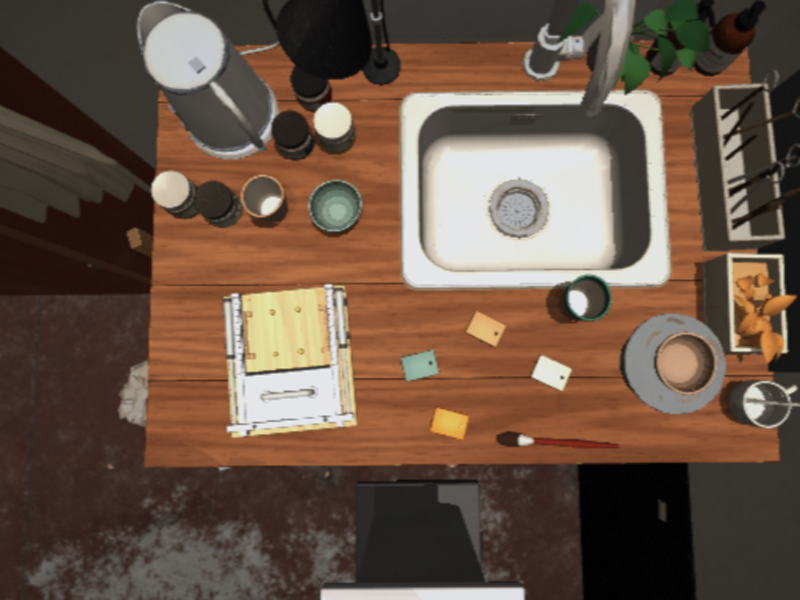

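```bash
cat > h.py <<'E'
from workcell import bot
import cv2,numpy as np
def ray(cam_p,uv,z):
    K,R,t=cam_p['K'],cam_p['R'],cam_p['t']
    d=R.T@np.linalg.inv(K)@np.array([uv[0],uv[1],1.]);c=-R.T@t
    return c+d*(z-c[2])/d[2]
def proj(p,X):
    v=p['K']@(p['R']@np.asarray(X,float)+p['t']);return v[:2]/v[2]
E
python3 - <<'E'
from h import *
p=bot.camera_params('top');q=bot.camera_params('scene')
for n,uv,z in [('a',(313.9,210.1),0),('b',(355.5,235),0),('c',(290.7,266.9),0),('d',(266,233.3),0),('jig',(183.8,209.7),0),('bed',(183.3,211.9),13),('grip',(178.6,252.9),57),('edge',(183.3,234.5),26),('sp',(366,198.6),0),('bi',(177.2,134.3),0),('wb',(217.5,135.4),0)]: print(n,ray(p,uv,z).round(1))
for uv in [(210,260.3),(278,247.4),(281.1,289.2),(226.3,232.9)]: print(ray(q,uv,0).round(1))
for n,uv,z in [('bed',(201.1,177.4),13),('grip',(168.2,176.8),57),('edge',(185.1,181.5),26)]: print(n,ray(q,uv,z).round(1))
E
```

```text
a [ 556.3 -120.6    0. ]
b [ 491.9 -224.6    0. ]
c [413.6 -58.5   0. ]
d [498.4   2.9   0. ]
jig [560.7 213.3   0. ]
bed [554.2 211.8  13. ]
grip [453.2 212.8  57. ]
edge [497.1 208.4  26. ]
sp [ 584.6 -255.1    0. ]
bi [759.4 233.4   0. ]
wb [755.3 127.4   0. ]
[408.7 -47.1   0. ]
[ 561.7 -118.4    0. ]
[ 486.2 -211.9   -0. ]
[490.7  -1.1   0. ]
bed [555.4 209.   13. ]
grip [459.3 220.2  57. ]
edge [502. 208.  26.]
```

The top view (800x600 scale) shows the jig at left with its shutter near the robot and the handle at (288,394). The bowl is at (335,205), the plain cup at (263,198) and the speckled cup at (587,298).

There are four tile-like slabs: green (420,365), tan (486,329), white (552,373) and saturated orange (449,423). The orange one shows no hole mark, so it looks like the decoy. I'll check this in an enlarged crop.

Run:
```python
from h import *
im=bot.camera('top')[:,:,::-1]
c=im[190:285,250:375];cv2.imwrite('pics/crop1.png',cv2.resize(c,(750,570),interpolation=cv2.INTER_CUBIC))
p=bot.camera_params('top')
for d in bot.trace('tile_1','top'):
    m=d['mask'];u=np.array([ray(p,(x,y),9)[:2] for y,x in np.argwhere(m)],np.float32)
    print(round(d['confidence'],2),d['bbox'],'col',im[m].mean(0).round(),cv2.minAreaRect(u),u.mean(0))
```

```text
0.81 [253.8, 224.3, 281.0, 244.5] col [146. 164. 141.] ((497.9808349609375, -1.4880447387695312), (43.21485900878906, 55.687599182128906), 13.369612693786621) [497.3998     -2.1532793]
0.75 [341.0, 224.2, 366.8, 249.4] col [196. 211. 214.] ((483.7855529785156, -212.3594207763672), (56.46882629394531, 40.730960845947266), 62.77891159057617) [ 483.503   -212.52774]
0.61 [275.4, 260.9, 297.2, 282.0] col [ 73. 162. 214.] ((404.8340148925781, -47.78060531616211), (57.76506423950195, 42.330440521240234), 75.59536743164062) [404.98477 -48.05117]
```

View pics/crop1.png

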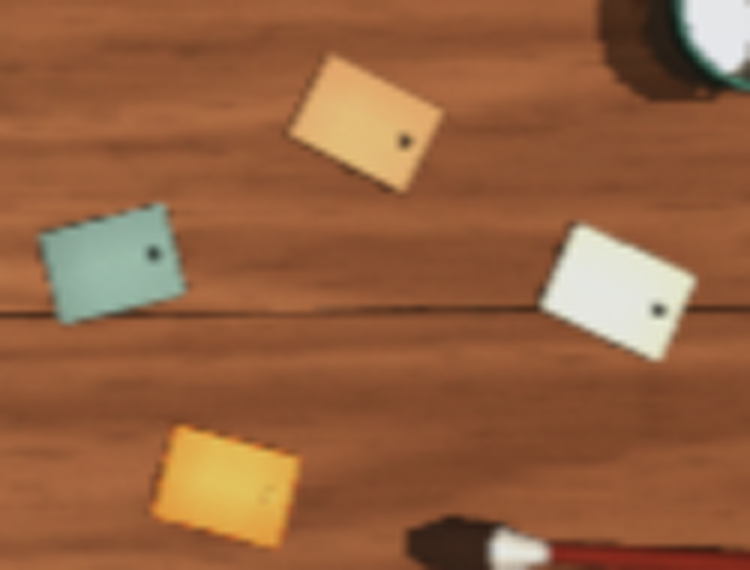

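The crop shows dark hole marks on green (153,253), tan (405,141) and white (658,310). The slab at (225,485) is saturated orange with no dark hole, so it is the decoy. The tiles to use are green, tan and white. Next I'll work out the wrist camera's offset from the tool.

Run:
```python
from h import *
s=bot.sense();p=bot.camera_params('wrist');R=s['tcp_rot'];c=-p['R'].T@p['t']
print(p['K'][0],'cam in tool',R.T@(c-s['tcp_pos']),'axes in tool\n',(R.T@p['R'].T).round(3))
```

```text
[328.54805486   0.         257.59990998] cam in tool [82.81303589 -1.33862603 31.02698862] axes in tool
 [[-0.    -0.946 -0.325]
 [ 1.     0.    -0.001]
 [ 0.001 -0.325  0.946]]
```

>>> arm_command([
  [0,0,0,0.012,-0.036,0,0.085],
  [0,0,0,0.026,-0.072,0,0.085],
  [0,0,0,0.04,-0.108,0,0.085],
  [0,0,0,0.054,-0.144,0,0.085],
  [0,0,0,0.068,-0.18,0,0.085],
  [0,0,0,0.082,-0.216,0,0.085],
  [0,0,0,0.096,-0.252,0,0.085],
  [0,0,0,0.11,-0.288,0,0.085],
  [0,0,0,0.124,-0.324,0,0.085],
  [0,0,0,0.138,-0.36,0,0.085],
  [0,0,0,0.152,-0.396,0,0.085],
  [0,0,0,0.166,-0.43,0,0.085],
])

```text
t: 2.0
tcp_pos: [433.6, 132.9, 405.0]
tcp_rot: [[-0.904, 0.428, 0.001], [0.428, 0.904, -0.0], [-0.001, 0.0, -1.0]]
contact_force: [0.9, 0.0, 0.3]
finger_gap: 84.8
grip_force: 0.0
```

>>> arm_command([
  [0,0,-6,0.02,0.012,-0.01,0.085],
  [0,0,-13,0.04,0.025,-0.025,0.085],
  [0,0,-20,0.06,0.038,-0.04,0.085],
  [0,0,-27,0.08,0.05,-0.055,0.085],
  [0,0,-34,0.1,0.063,-0.07,0.085],
  [0,0,-41,0.121,0.077,-0.085,0.085],
  [0,0,-48,0.121,0.077,-0.1,0.085],
  [0,0,-55,0.121,0.077,-0.102,0.085],
  [0,0,-60,0.121,0.077,-0.102,0.085],
  [0,0,-60,0.121,0.077,-0.102,0.085],
  [0,0,-60,0.121,0.077,-0.102,0.085],
])

```text
t: 2.92
tcp_pos: [554.2, 212.2, 302.7]
tcp_rot: [[-0.085, 0.996, 0.0], [0.996, 0.085, -0.0], [-0.0, 0.0, -1.0]]
contact_force: [-1.1, 0.2, -0.2]
finger_gap: 85.1
grip_force: 0.0
```

Run:
```python
from h import *
s=bot.sense();print(s['joint_pos'],s['tcp_pos'])
p=bot.camera_params('wrist');im=bot.camera('wrist')
cv2.imwrite('pics/w1.png',cv2.resize(im[:,:,::-1],(800,600),interpolation=cv2.INTER_CUBIC))
np.savez('w1.npz',im=im,**p,tcp=s['tcp_pos'],rot=s['tcp_rot'])
for n,z in (('bed',13),('shutter_grip',57),('shutter_edge',26),('jig',0)):
    for d in bot.spot_point(n,'wrist'): print(n,d['location'],round(d['confidence'],2),ray(p,d['location'],z).round(1))
```

```text
[-27.82281674  44.89026722   4.22829738 100.93635108  -5.26577856
  34.34769029 -15.62071786] [554.24957655 212.24908911 302.7448088 ]
bed [255.2, 183.6] 0.95 [552.4 214.9  13. ]
shutter_grip [497.7, 170.0] 0.7 [713.6 251.7  57. ]
shutter_grip [107.3, 203.9] 0.57 [449.9 204.9  57. ]
shutter_edge [178.1, 187.3] 0.58 [492.1 210.8  26. ]
shutter_edge [254.8, 183.9] 0.35 [551.8 218.6  26. ]
jig [258.5, 183.3] 0.84 [555.4 211.4  -0. ]
```

View pics/w1.png

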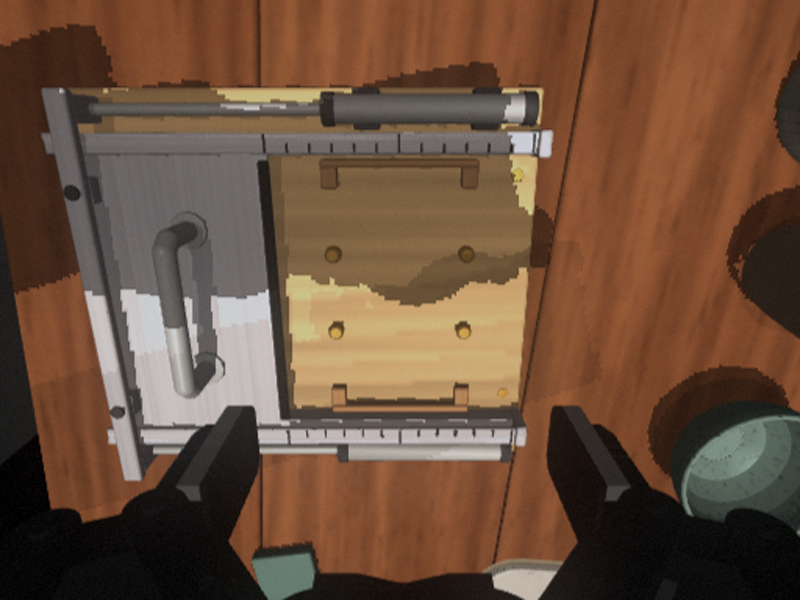

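The wrist view (800x600) shows the empty bed clearly. The four pins are at (333,253), (466,253), (336,329) and (463,329). The long rule marks are at x = 263, 399 and 534 on the upper rail and 289, 400 and 512 on the lower rail. I'll fit the jig pose from these.

Run:
```python
from h import *
from scipy.optimize import least_squares
d=np.load('w1.npz');p=dict(K=d['K'],R=d['R'],t=d['t'])
F=[((-34,21,19.5),(333,253)),((34,21,19.5),(466,253)),((-34,-21,19.5),(336,329)),((34,-21,19.5),(463,329)),
((-60,75.5,33),(263,143)),((0,75.5,33),(399,143)),((60,75.5,33),(534,143)),((-60,-75.5,33),(289,437)),((0,-75.5,33),(400,437)),((60,-75.5,33),(512,437)),((68,100,13),(543,88))]
J=np.array([f[0] for f in F],float);U=np.array([f[1] for f in F])/1.5625-0.2
def w(q):
    c,s=np.cos(q[2]),np.sin(q[2]);return np.c_[J[:,0]*c-J[:,1]*s+q[0],J[:,0]*s+J[:,1]*c+q[1],J[:,2]+q[3]]
def res(q): return np.r_[(np.array([proj(p,X) for X in w(q)])-U).ravel(), q[3]*.3]
r=least_squares(res,[555,211,.08,0],loss='soft_l1')
print(r.x,np.degrees(r.x[2]));print(res(r.x)[:-1].reshape(-1,2).round(1))
```

```text
[ 5.52813777e+02  2.12531445e+02  8.67168591e-02 -7.24665250e-01] 4.968510037307254
[[-0.7  1.5]
 [ 0.5  1.4]
 [-0.2  2.3]
 [ 0.4  2.2]
 [ 0.5  0. ]
 [-0.3 -0.2]
 [-0.3 -0.4]
 [ 0.  -0.9]
 [-0.  -1. ]
 [-0.7 -1.1]
 [ 1.  -1.2]]
```

Run:
```python
from h import *
d=np.load('w1.npz');p=dict(K=d['K'],R=d['R'],t=d['t']);im=np.ascontiguousarray(d['im'][:,:,::-1])
x0,y0,k=165,75,4
c=cv2.resize(im[y0:y0+145,x0:x0+195],None,fx=k,fy=k,interpolation=cv2.INTER_CUBIC)
a=0.08672;cs,sn=np.cos(a),np.sin(a)
def P(x,y,z):
    u=proj(p,(x*cs-y*sn+552.8,x*sn+y*cs+212.5,z));return tuple(int(v) for v in ((u-[x0,y0]+.5)*k))
for sx in(1,-1):
    for sy in(1,-1): cv2.circle(c,P(34*sx,21*sy,19.5),16,(255,0,0),1)
for z,col in((21,(0,0,255)),(13,(0,255,0))):
    for y in(64,-64): cv2.line(c,P(-38,y,z),P(38,y,z),col,1)
for sy in (1,-1):
    for y in (71,80): cv2.line(c,P(-60,sy*y,33),P(60,sy*y,33),(255,0,255),1)
cv2.imwrite('pics/c2.png',c)
```

```text
(no output)
```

View pics/c2.png

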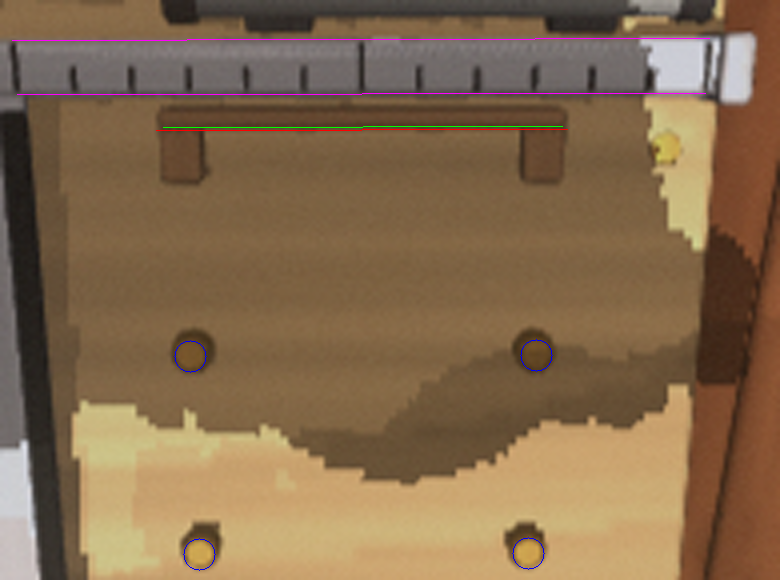

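The overlay fits: the blue pin circles and the rail lines coincide with the picture. The jig is at (552.8, 212.5) with yaw 4.97°. Next I'll hover over the tan tile.

>>> arm_command([
  [0,0,6,0,-0.035,0,0.085],
  [0,0,12,0,-0.07,0,0.085],
  [0,0,18,0,-0.105,0,0.085],
  [0,0,24,0,-0.14,0,0.085],
  [0,0,30,0,-0.175,0,0.085],
  [0,0,36,0,-0.21,0,0.085],
  [0,0,42,0,-0.245,0,0.085],
  [0,0,48,0,-0.28,0,0.085],
  [0,0,54,0.003,-0.315,-0.005,0.085],
  [0,0,58,0.003,-0.331,-0.013,0.085],
  [0,0,58,0.003,-0.331,-0.013,0.085],
  [0,0,58,0.003,-0.331,-0.013,0.085],
])

```text
t: 4.17
tcp_pos: [556.8, -120.4, 289.5]
tcp_rot: [[-0.887, 0.462, -0.001], [0.462, 0.887, 0.0], [0.001, 0.0, -1.0]]
contact_force: [-0.5, 0.7, 0.1]
finger_gap: 84.7
grip_force: 0.0
```

```bash
cat >> h.py <<'E'
def tiles(z=9):
    """rect centre, long-axis yaw and size of tile-coloured regions near each spotted tile in wrist view"""
    s=bot.sense();p=bot.camera_params('wrist');im=bot.camera('wrist')
    print('t',round(s['t'],2),'tcp',s['tcp_pos'].round(1),'yaw',np.degrees(np.arctan2(s['tcp_rot'][1][1],s['tcp_rot'][0][1])).round(2))
    for d in bot.trace('tile_1','wrist'):
        m=d['mask'].astype(np.uint8);cs=max(cv2.findContours(m,0,1)[0],key=cv2.contourArea)
        u=np.array([ray(p,(x,y),z)[:2] for y,x in np.argwhere(m)],np.float32)
        (cx,cy),(a,b),g=cv2.minAreaRect(u)
        if a<b: g+=90
        C=np.cov(u.T);w,v=np.linalg.eigh(C);yaw=np.degrees(np.arctan2(v[1,1],v[0,1]))%180
        print(round(d['confidence'],2),'rgb',im[m>0].mean(0).round(),'mean',u.mean(0).round(1),'rect',(round(cx,1),round(cy,1)),round(max(a,b),1),round(min(a,b),1),'yaw',round(g%180,1),'pca',round(yaw,1),np.sqrt(12*w).round(1))
    return im,p,s
E
python3 - <<'E'
from h import *
im,p,s=tiles();cv2.imwrite('pics/w2.png',cv2.resize(im[:,:,::-1],(800,600),interpolation=cv2.INTER_CUBIC))
E
```

```text
t 4.17 tcp [ 556.8 -120.4  289.5] yaw 62.48
0.87 rgb [224. 216. 191.] mean [ 481.9 -212.5] rect (482.3, -212.8) 57.1 40.7 yaw 65.4 pca 66.1 [40.1 55.8]
0.57 rgb [128. 153. 140.] mean [495.8  -3.1] rect (495.8, -3.3) 56.0 40.7 yaw 103.3 pca 97.9 [39.  54.9]
```

View pics/w2.png

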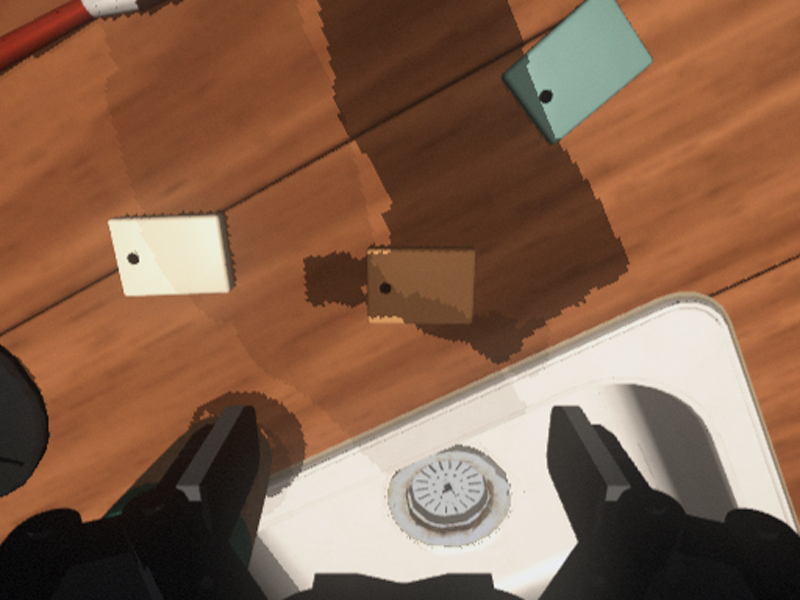

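The wrist view (800x600) shows tan at (421,286), white at (172,255) and green at (580,68). The speckled cup is at the lower left, around (225,480). The network missed tan in the shade, so I'll fit the tile outlines to the picture edges.

```bash
cat >> h.py <<'E'
from scipy.optimize import minimize
from scipy.ndimage import map_coordinates
def fit(im,p,x,y,yaw,z=9,span=5):
    """refine pose of a 55(long, along yaw) x 40 top face by inside/outside contrast along its outline"""
    L=cv2.GaussianBlur(cv2.cvtColor(im,cv2.COLOR_RGB2LAB),(3,3),0).astype(float)
    s=np.linspace(-.9,.9,40);o=np.ones(40)
    E=np.r_[np.c_[27.5*s,20*o],np.c_[27.5*s,-20*o],np.c_[27.5*o,20*s],np.c_[-27.5*o,20*s]]
    N=np.repeat([[0,1],[0,-1],[1,0],[-1,0]],40,0)
    def samp(q,d):
        c,s_=np.cos(np.radians(q[2])),np.sin(np.radians(q[2]));Q=E+d*N
        W=np.c_[Q@[c,-s_]+q[0],Q@[s_,c]+q[1],np.full(len(Q),float(z))]
        v=(p['R']@W.T).T+p['t'];u=(p['K']@v.T);u=u[:2]/u[2]
        return np.array([map_coordinates(L[:,:,k],[u[1],u[0]],order=1,mode='nearest') for k in range(3)])
    def cost(q): 
        g=np.linalg.norm(samp(q,1.2)-samp(q,-1.2),axis=0);return -np.minimum(g,25).mean()
    best=min(((cost((x+a,y+b,yaw+g)),(x+a,y+b,yaw+g)) for a in np.arange(-span,span+.1,1) for b in np.arange(-span,span+.1,1) for g in (-4,-2,0,2,4)))
    r=minimize(cost,best[1],method='Nelder-Mead',options=dict(initial_simplex=np.array(best[1])+np.array([[0,0,0],[.8,0,0],[0,.8,0],[0,0,1.5]])))
    return r.x.round(2),round(-r.fun,2)
def outline(im,p,q,z=9):
    c,s=np.cos(np.radians(q[2])),np.sin(np.radians(q[2]))
    return np.array([proj(p,(a*c-b*s+q[0],a*s+b*c+q[1],z)) for a,b in((27.5,20),(27.5,-20),(-27.5,-20),(-27.5,20))])
E
python3 - <<'E'
from h import *
s=bot.sense();p=bot.camera_params('wrist');im=bot.camera('wrist')
print('tan corners',[ray(p,np.array(c)/1.5625-.2,9)[:2].round(1) for c in((369,251),(474,252),(473,323),(369,322))])
k=2.5;big=cv2.resize(im[0:210,60:380,::-1],None,fx=k,fy=k,interpolation=cv2.INTER_CUBIC)
for n,g in(('tan',(556,-119,62.5)),('white',(482.2,-212.6,65.5)),('green',(495.8,-3.2,103.3))):
    q,c=fit(im,p,*g);print(n,q,c)
    cv2.polylines(big,[((outline(im,p,q)-[60,0]+.5)*k).astype(int)],True,(255,0,0),1)
cv2.imwrite('pics/c3.png',big)
E
```

```text
tan corners [array([ 527.1, -121.8]), array([551.5, -75.6]), array([585.6, -91.8]), array([ 560.3, -139.8])]
tan [ 560.8  -113.99   62.09] 12.89
white [ 482.2 -214.6   63.5] 25.0
green [496.28  -2.21 102.77] 24.49
```

View pics/c3.png

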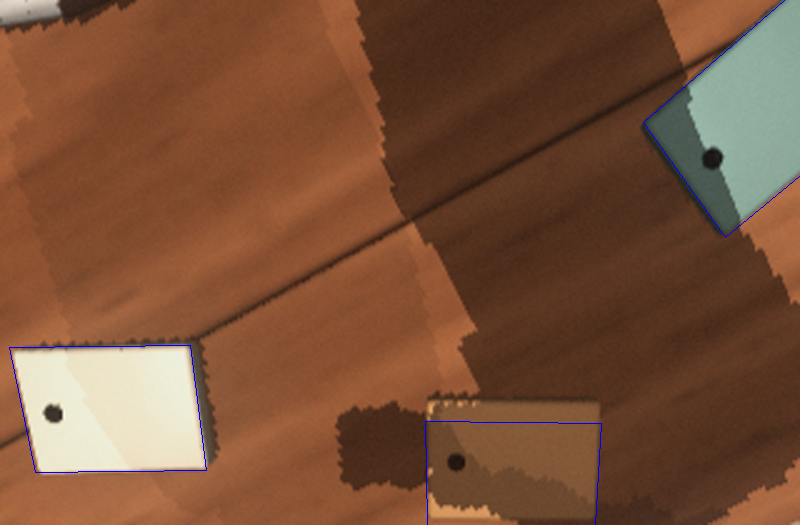

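White and green fit well. The tan fit was seeded about 12 mm off and slid away. I'll refit it from the clicked corners, whose mean is (556, -107).

```bash
sed -i 's/np.minimum(g,25)/np.minimum(g,60)/' h.py
python3 - <<'E'
from h import *
s=bot.sense();p=bot.camera_params('wrist');im=bot.camera('wrist')
print(s['tcp_pos'],s['t'])
for n,g in(('tan',(556,-107.3,62.3)),('white',(482.2,-213.5,64)),('green',(496,-2.5,103))):
    q,c=fit(im,p,*g,span=3);print(n,q,c,(outline(im,p,q)*1.5625).round().tolist())
E
```

```text
[ 557.55697237 -116.94972801  290.19779078] 4.3167
tan [ 554.69 -110.86   61.55] 31.46 [[469.0, 251.0], [464.0, 326.0], [359.0, 324.0], [358.0, 249.0]]
white [ 482.62 -214.43   64.29] 60.0 [[211.0, 215.0], [223.0, 293.0], [116.0, 296.0], [98.0, 218.0]]
green [496.08  -2.72 102.21] 40.3 [[598.0, -14.0], [647.0, 65.0], [544.0, 148.0], [493.0, 75.0]]
```

Run:
```python
from h import *
for i in range(3):
    s=bot.sense();p=bot.camera_params('wrist');im=bot.camera('wrist')
    print(s['tcp_pos'].round(1),round(s['t'],2),(-p['R'].T@p['t']).round(1))
    for n,g in(('tan',(555,-110,62)),('white',(482.2,-214,64)),('green',(496,-2.5,102.5))):
        q,c=fit(im,p,*g,span=3);print(n,q,c,(outline(im,p,q)[0]*1.5625).round(1))
```

```text
[ 557.6 -116.9  290.2] 4.37 [483.4 -80.2 259.2]
tan [ 554.7  -110.88   61.58] 31.34 [468.9 251. ]
white [ 482.58 -214.01   65.6 ] 60.0 [210.8 212.8]
green [496.02  -2.7  102.14] 40.37 [598.4 -14.5]
[ 557.5 -117.1  290.2] 4.42 [483.3 -80.4 259.1]
tan [ 554.68 -111.01   61.73] 30.5 [469.1 250.9]
white [ 482.63 -214.03   64.12] 60.0 [212.6 214.2]
green [496.04  -2.7  102.28] 40.19 [598.9 -14.7]
[ 557.5 -117.3  290.1] 4.47 [483.3 -80.7 259.1]
tan [ 554.53 -110.89   62.64] 31.15 [469.3 249.5]
white [ 482.63 -214.03   64.12] 60.0 [213.2 214.1]
green [496.03  -2.73 102.4 ] 40.38 [599.5 -15.1]
```

>>> arm_command([
  [0,0,0,-0.0026,0.0081,-0.02,0.07],
  [0,0,0,-0.0026,0.0081,-0.045,0.07],
  [0,0,0,-0.0026,0.0081,-0.07,0.07],
  [0,0,0,-0.0026,0.0081,-0.09,0.07],
  [0,0,0,-0.0026,0.0081,-0.1,0.07],
  [0,0,0,-0.0026,0.0081,-0.107,0.07],
  [0,0,0,-0.0026,0.0081,-0.112,0.07],
  [0,0,0,-0.0026,0.0081,-0.114,0.07],
  [0,0,0,-0.0026,0.0081,-0.114,0.07],
  [0,0,0,-0.0026,0.0081,-0.114,0.07],
])

```text
t: 5.35
tcp_pos: [555.0, -111.0, 176.5]
tcp_rot: [[-0.888, 0.459, 0.001], [0.459, 0.888, -0.0], [-0.001, 0.001, -1.0]]
contact_force: [0.2, -0.5, 0.7]
finger_gap: 70.2
grip_force: 0.0
```

Run:
```python
from h import *
s=bot.sense();print(s['tcp_pos'],s['contact_force'],s['finger_gap'],bot.hold_point_z)
im=bot.camera('wrist');cv2.imwrite('pics/w4.png',im[:,:,::-1])
```

```text
[ 554.98617971 -110.95272777  176.50679021] [ 0.15017981 -0.52180062  0.74810787] 70.20730942463553 154.70000000000002
```

View pics/w4.png

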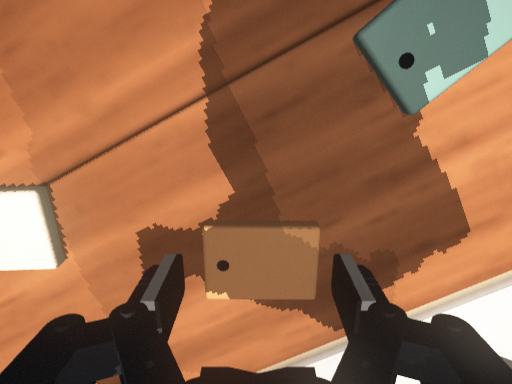

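The wrist picture shows the tan tile at (262,262) between the open fingers, which are at x = 165 and 350. I'll go down a little more and check for contact.

>>> arm_command([
  [0,0,0,0,0,-0.001,0.062],
  [0,0,0,0,0,-0.002,0.062],
  [0,0,0,0,0,-0.003,0.062],
  [0,0,0,0,0,-0.003,0.062],
  [0,0,0,0,0,-0.003,0.062],
])

```text
t: 5.82
tcp_pos: [554.6, -110.9, 172.7]
tcp_rot: [[-0.889, 0.459, -0.0], [0.459, 0.889, 0.0], [0.0, 0.0, -1.0]]
contact_force: [0.6, -0.3, -0.3]
finger_gap: 61.9
grip_force: 0.0
```

>>> arm_command([
  [0,0,0,0,0,-0.001,0.062],
  [0,0,0,0,0,-0.002,0.062],
  [0,0,0,0,0,-0.0025,0.062],
  [0,0,0,0,0,-0.0025,0.062],
])

```text
t: 6.15
tcp_pos: [554.6, -110.8, 170.0]
tcp_rot: [[-0.889, 0.459, -0.0], [0.459, 0.889, 0.0], [0.0, -0.0, -1.0]]
contact_force: [0.6, 0.0, -0.2]
finger_gap: 61.8
grip_force: 0.0
```

>>> arm_command([
  [0,0,0,0,0,-0.001,0.06],
  [0,0,0,0,0,-0.002,0.06],
  [0,0,0,0,0,-0.002,0.06],
  [0,0,0,0,0,-0.002,0.06],
])

```text
t: 6.48
tcp_pos: [554.7, -110.9, 168.5]
tcp_rot: [[-0.889, 0.459, 0.0], [0.459, 0.889, -0.0], [-0.0, 0.0, -1.0]]
contact_force: [-0.5, -0.1, 3.3]
finger_gap: 60.1
grip_force: 1.7
```

>>> arm_command([
  [0,0,0,0,0,0,0.05],
  [0,0,0,0,0,0,0.05],
  [0,0,0,0,0,0,0.05],
  [0,0,0,0,0,0,0.05],
  [0,0,0,0,0,0,0.05],
], squeeze=35)

```text
t: 6.9
tcp_pos: [555.1, -110.7, 169.8]
tcp_rot: [[-0.889, 0.459, 0.002], [0.459, 0.889, -0.0], [-0.002, 0.001, -1.0]]
contact_force: [-1.5, 0.4, 13.9]
finger_gap: 53.6
grip_force: 43.3
```

>>> arm_command([
  [0,0,0,0,0,0.015,0.05],
  [0,0,0,0,0,0.04,0.05],
  [0,0,-6,0,0.03,0.065,0.05],
  [0,0,-13,0,0.065,0.077,0.05],
  [0,0,-20,0,0.1,0.077,0.05],
  [0,0,-27,0,0.135,0.077,0.05],
  [0,0,-34,0,0.17,0.077,0.05],
  [0,0,-41,0,0.205,0.077,0.05],
  [0,0,-48,0.0018,0.24,0.077,0.05],
  [0,0,-54,0.0018,0.27,0.077,0.05],
  [0,0,-57.7,0.0018,0.2816,0.077,0.05],
  [0,0,-57.7,0.0018,0.2816,0.077,0.05],
])

```text
t: 7.9
tcp_pos: [555.6, 176.2, 244.8]
tcp_rot: [[-0.093, 0.996, 0.0], [0.996, 0.093, 0.003], [0.003, 0.0, -1.0]]
contact_force: [-0.7, 0.3, -0.2]
finger_gap: 53.9
grip_force: 37.7
```

>>> arm_command([
  [0,0,0,0,0,-0.01,0.05],
  [0,0,0,0,0,-0.02,0.05],
  [0,0,0,0,0,-0.025,0.05],
  [0,0,0,0,0,-0.025,0.05],
  [0,0,0,0,0,-0.025,0.05],
  [0,0,0,0,0,-0.025,0.05],
])

```text
t: 8.4
tcp_pos: [556.7, 169.7, 220.1]
tcp_rot: [[-0.086, 0.996, -0.0], [0.996, 0.086, -0.0], [-0.0, -0.0, -1.0]]
contact_force: [0.9, 0.9, -0.0]
finger_gap: 54.0
grip_force: 37.7
```

Run:
```python
from h import *
s=bot.sense();print(s['tcp_pos'],s['tcp_rot'][:,1],s['contact_force'],s['finger_gap'])
im=bot.camera('wrist');cv2.imwrite('pics/w5.png',cv2.resize(im[:,:,::-1],(800,600),interpolation=cv2.INTER_CUBIC))
```

```text
[556.67019382 169.73290951 220.14774879] [ 9.96323302e-01  8.56730833e-02 -2.34665947e-05] [ 0.90371721  0.94115316 -0.00666869] 53.98088762323724
```

View pics/w5.png

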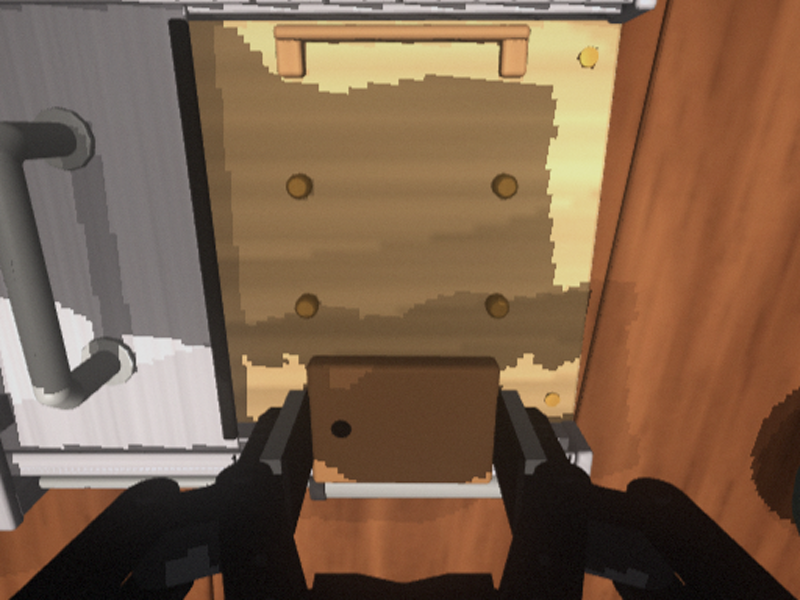

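The tan tile is held square, with its top at (403,420). The pins are at (300,184), (506,184), (307,304) and (498,304). I'll measure the tile against the slot in this same picture.

```bash
cat >> h.py <<'E'
from scipy.optimize import least_squares
JIG=np.array([552.8,212.5,4.97])
def w2j(P,q=JIG):
    a=np.radians(q[2]);R=np.array([[np.cos(a),np.sin(a)],[-np.sin(a),np.cos(a)]]);return R@(np.asarray(P)[:2]-q[:2])
E
python3 - <<'E'
from h import *
s=bot.sense();p=bot.camera_params('wrist');im=bot.camera('wrist');T=s['tcp_pos']
z=T[2]-169.8+9
q,c=fit(im,p,T[0],T[1],4.9,z=z,span=4);print('tile',q,c,(outline(im,p,q,z)*1.5625).round().tolist(),'tcp',T.round(1),'tile-tcp in jig axes',(w2j(q)-w2j(T)).round(2))
U=np.array([(300,184),(506,184),(307,304),(498,304)])/1.5625-.2
W=np.array([ray(p,u,19.5)[:2] for u in U]);print('pins in jig',[w2j(w).round(1) for w in W],'jig centre',W.mean(0).round(1))
print('tile corners from clicks, jig',[w2j(ray(p,np.array(u)/1.5625-.2,z)).round(1) for u in((308,366),(498,366),(493,482),(315,482))])
E
```

```text
tile [556.98 169.8    4.73] 45.65 [[501.0, 365.0], [493.0, 484.0], [312.0, 484.0], [304.0, 364.0]] tcp [556.7 170.  220.4] tile-tcp in jig axes [ 0.26 -0.27]
pins in jig [array([-32.7,  22.4]), array([33.9, 22.4]), array([-33. , -18.6]), array([ 33.8, -18.7])] jig centre [553.1 214.4]
tile corners from clicks, jig [array([-25.9, -23.2]), array([ 27. , -23.2]), array([ 27.8, -62. ]), array([-26.2, -62. ])]
```

Run:
```python
from h import *
p=bot.camera_params('wrist');im=bot.camera('wrist');g=im.astype(int).sum(2)//3
print(bot.sense()['tcp_pos'])
a=np.radians(4.97)
def P(x,y,z): return proj(p,(x*np.cos(a)-y*np.sin(a)+JIG[0],x*np.sin(a)+y*np.cos(a)+JIG[1],z)).round(1)
for sx,sy in((1,-1),(-1,-1),(1,1)):
    c=P(34*sx,21*sy,19.5);print('pred top',c,'base',P(34*sx,21*sy,13),'top extent rows',P(34*sx,21*sy+4,19.5)[1],P(34*sx,21*sy-4,19.5)[1]);r0,c0=int(c[1])-12,int(c[0])-9
    print(r0,c0);print(g[r0:r0+22,c0:c0+19])
c=P(0,65,21);print('wall outer/inner top',P(0,66,21),P(0,64,21),P(0,64,13),'rail in',P(0,71,33));r0=0;print(g[0:40,int(c[0])])
```

```text
[556.63826054 170.48475619 220.5380548 ]
pred top [318.4 198.7] base [316.4 194.9] top extent rows 191.8 205.5
186 309
[[111 113 113 111 111 113 115 112 113 112 115 112 112 113 113 114 116 115
  110]
 [112 115 115 114 112 113 113 111 113 113 113 115 112 111 114 113 113 115
  115]
 [100 104 104 102 102  95  95  87  87  88 103 104 113 113 116 116 111 116
  114]
 [ 95  95  93  89  70  64  67  60  60  58  72  72 101 112 115 114 105 113
  114]
 [ 95  92  89  66  50  47  51  51  54  53  54  52  72 101 111 112  95  99
  104]
 [ 91  82  62  45  49  51  54  53  55  56  54  55  57  70  99 109  94  91
   92]
 [ 87  65  44  49  49  50  53  55  55  58  62  57  54  58  78  95  91  91
   88]
 [ 86  60  50  48  53  54  56  59  60  62  64  63  62  61  64  77  88  89
   87]
 [ 79  50  51  50  54  56  58  64  67  71  69  68  69  68  58  62  85  87
   86]
 [ 79  45  48  52  53  58  63  72  74  74  75  73  71  75  70  57  83  84
   84]
 [ 84  50  46  53  58  62  71  72  75  74  74  73  73  75  70  58  77  88
   87]
 [ 86  52  50  53  56  69  73  74  74  75  70  73  73  73  67  57  72  85
   85]
 [ 85  61
[... 4072 characters left out ...]
98  95  95  95  95  89  68  73 107 111
  109]
 [111  99  72  53  52  65  84  92  94  94  94  92  88  68  71  97 110 111
  112]
 [109 112  99  68  51  55  66  76  83  83  77  70  66  69  98 107 114 113
  114]
 [111 112 111 102  81  63  58  60  63  63  58  69  70 100 110 115 113 114
  113]
 [112 112 113 114 105  84  79  82  74  91  94 101 101 112 113 116 115 117
  115]
 [117 115 117 116 115 108 107 108 105 115 116 114 115 115 115 115 117 118
  116]]
wall outer/inner top [256.3  21.4] [256.3  26.2] [256.3  28.8] rail in [256.2   3.1]
[ 79  75  79  92 170 207 208 207 187 151 103  75  78  79 108 171 193 155
 129 145 156 162 164 156 140 125  90  67  78 166 196 197 197 195 194 193
 191 190 191 192]
```

The pin and wall edges match the jig fit to about 0.4 mm, and the held tile is about 0.3 mm off the TCP. I'll lower it into the -y slot.

>>> arm_command([
  [0,0,0,-0.0004,0.0006,-0.008,0.05],
  [0,0,0,-0.0004,0.0006,-0.016,0.05],
  [0,0,0,-0.0004,0.0006,-0.022,0.05],
  [0,0,0,-0.0004,0.0006,-0.026,0.05],
  [0,0,0,-0.0004,0.0006,-0.03,0.05],
  [0,0,0,-0.0004,0.0006,-0.033,0.05],
  [0,0,0,-0.0004,0.0006,-0.035,0.05],
  [0,0,0,-0.0004,0.0006,-0.036,0.05],
  [0,0,0,-0.0004,0.0006,-0.0365,0.05],
  [0,0,0,-0.0004,0.0006,-0.037,0.05],
])

```text
t: 9.38
tcp_pos: [556.1, 171.5, 183.4]
tcp_rot: [[-0.087, 0.996, 0.0], [0.996, 0.087, 0.0], [0.0, 0.0, -1.0]]
contact_force: [-0.2, 0.9, 0.3]
finger_gap: 53.7
grip_force: 38.1
```

>>> arm_command([
  [0,0,0,0,0,-0.0004,0.05],
  [0,0,0,0,0,-0.0006,0.05],
  [0,0,0,0,0,-0.0006,0.05],
])

```text
t: 9.63
tcp_pos: [556.1, 171.5, 182.9]
tcp_rot: [[-0.087, 0.996, 0.0], [0.996, 0.087, 0.0], [0.0, 0.001, -1.0]]
contact_force: [-1.1, 1.2, 1.4]
finger_gap: 53.7
grip_force: 39.0
```

>>> arm_command([
  [0,0,0,0,0,0,0.055],
  [0,0,0,0,0,0,0.06],
  [0,0,0,0,0,0,0.062],
  [0,0,0,0,0,0.003,0.063],
  [0,0,0,0,0,0.012,0.063],
  [0,0,0,0,0,0.04,0.063],
  [0,0,0,0,0,0.075,0.063],
  [0,0,0,0,0,0.108,0.063],
  [0,0,0,0,0,0.108,0.063],
  [0,0,0,0,0,0.108,0.063],
  [0,0,0,0,0,0.108,0.063],
])

```text
t: 10.55
tcp_pos: [555.6, 171.0, 290.8]
tcp_rot: [[-0.087, 0.996, -0.0], [0.996, 0.087, -0.0], [-0.0, -0.0, -1.0]]
contact_force: [0.6, 0.2, -0.5]
finger_gap: 62.8
grip_force: 0.0
```

Run:
```python
from h import *
s=bot.sense();p=bot.camera_params('wrist');im=bot.camera('wrist');print(s['tcp_pos'])
q,c=fit(im,p,556.4,170.7,5,z=22,span=4);print('tile',q,c,'jig',w2j(q).round(1))
cv2.imwrite('pics/w6.png',cv2.resize(im[:,:,::-1],(800,600)))
```

```text
[555.60594318 170.9538319  290.77422033]
tile [556.13 172.36   4.03] 42.5 jig [ -0.2 -40.3]
```

>>> arm_command([
  [0,0,7,-0.005,-0.015,0,0.07],
  [0,0,14,-0.01,-0.03,0,0.07],
  [0,0,21,-0.015,-0.045,0,0.07],
  [0,0,28,-0.02,-0.06,0,0.07],
  [0,0,35,-0.025,-0.075,0,0.07],
  [0,0,42,-0.03,-0.09,0,0.07],
  [0,0,49,-0.035,-0.105,0,0.07],
  [0,0,56,-0.04,-0.12,0,0.07],
  [0,0,63,-0.045,-0.135,0,0.07],
  [0,0,70,-0.05,-0.15,0,0.07],
  [0,0,77,-0.055,-0.165,0,0.07],
  [0,0,84,-0.06,-0.174,0,0.07],
])

```text
t: 11.6
tcp_pos: [495.0, -4.7, 289.2]
tcp_rot: [[-1.0, 0.014, -0.004], [0.014, 1.0, -0.001], [0.004, -0.001, -1.0]]
contact_force: [-0.1, 0.2, -0.1]
finger_gap: 70.0
grip_force: 0.0
```

>>> arm_command([
  [0,0,7,0,0,0,0.07],
  [0,0,13.3,0,0,0,0.07],
  [0,0,13.3,0,0,0,0.07],
  [0,0,13.3,0,0,0,0.07],
  [0,0,13.3,0,0,0,0.07],
  [0,0,13.3,0,0,0,0.07],
])

```text
t: 12.1
tcp_pos: [495.9, -2.5, 290.2]
tcp_rot: [[-0.977, -0.211, -0.001], [-0.211, 0.977, -0.0], [0.001, 0.0, -1.0]]
contact_force: [0.2, 0.0, 0.5]
finger_gap: 70.4
grip_force: 0.0
```

Run:
```python
from h import *
for i in range(2):
    im,p,s=tiles()
    for n,g in(('green',(496,-2.7,102.3)),('white',(482.6,-214,64.2))):
        q,c=fit(im,p,*g,span=4);print(n,q,c)
print(s['joint_pos'])
```

```text
t 12.1 tcp [495.9  -2.5 290.2] yaw 102.2
0.93 rgb [215. 164. 109.] mean [554.8 177.1] rect (557.8, 178.6) 55.4 43.7 yaw 5.6 pca 166.8 [42. 51.]
0.74 rgb [88. 99. 89.] mean [494.3  -3.1] rect (494.7, -3.1) 54.2 40.9 yaw 103.6 pca 103.2 [40.9 54.3]
0.67 rgb [206. 199. 181.] mean [ 484.9 -194.6] rect (486.4, -191.3) 48.1 26.9 yaw 177.9 pca 170.7 [23.  41.2]
0.55 rgb [240. 178.  75.] mean [403.1 -49.1] rect (403.5, -48.7) 55.3 39.5 yaw 75.0 pca 74.6 [39.  54.1]
green [496.01  -2.38 102.58] 33.25
white [ 482.74 -213.59   63.58] 30.24
t 12.2 tcp [496.   -2.4 290.5] yaw 102.25
0.93 rgb [ 88. 100.  90.] mean [494.3  -3. ] rect (494.5, -3.0) 54.7 40.5 yaw 102.3 pca 101.1 [40.3 53.3]
0.92 rgb [207. 201. 182.] mean [ 484.8 -194.8] rect (486.3, -191.5) 47.9 26.9 yaw 177.9 pca 171.0 [22.8 41.3]
0.82 rgb [240. 178.  75.] mean [402.8 -49.2] rect (403.4, -48.9) 54.8 39.8 yaw 74.5 pca 74.7 [39.4 54.1]
0.69 rgb [215. 164. 109.] mean [555.1 177.1] rect (558.3, 178.6) 55.2 43.7 yaw 4.7 pca 167.3 [42.2 51. ]
green [496.18  -2.39 102.21] 33.36
white [ 482.97 -213.97   64.67] 30.31
[  7.9763749   42.00011953 -21.13407671 117.19840081  32.69049938
  26.53432197  64.33563011]
```

>>> arm_command([
  [0,0,0,-0.0004,0.0003,-0.02,0.066],
  [0,0,0,-0.0004,0.0003,-0.045,0.066],
  [0,0,0,-0.0004,0.0003,-0.07,0.066],
  [0,0,0,-0.0004,0.0003,-0.09,0.066],
  [0,0,0,-0.0004,0.0003,-0.103,0.066],
  [0,0,0,-0.0004,0.0003,-0.111,0.066],
  [0,0,0,-0.0004,0.0003,-0.116,0.066],
  [0,0,0,-0.0004,0.0003,-0.119,0.064],
  [0,0,0,-0.0004,0.0003,-0.12,0.062],
  [0,0,0,-0.0004,0.0003,-0.12,0.062],
  [0,0,0,-0.0004,0.0003,-0.12,0.062],
])

```text
t: 13.22
tcp_pos: [495.8, -2.5, 171.2]
tcp_rot: [[-0.977, -0.213, 0.001], [-0.213, 0.977, 0.0], [-0.001, 0.0, -1.0]]
contact_force: [-0.2, 0.3, 0.4]
finger_gap: 61.8
grip_force: 0.0
```

>>> arm_command([
  [0,0,0,0,0,0,0.05],
  [0,0,0,0,0,0,0.05],
  [0,0,0,0,0,0,0.05],
  [0,0,0,0,0,0,0.05],
  [0,0,0,0,0,0,0.05],
], squeeze=35)

```text
t: 13.63
tcp_pos: [495.8, -2.4, 171.5]
tcp_rot: [[-0.977, -0.213, 0.001], [-0.213, 0.977, 0.0], [-0.001, -0.0, -1.0]]
contact_force: [-0.4, 0.1, 6.6]
finger_gap: 53.9
grip_force: 36.7
```

>>> arm_command([
  [0,0,0,0,0,0.015,0.05],
  [0,0,0,0,0,0.045,0.05],
  [0,0,-7,0.005,0.02,0.074,0.05],
  [0,0,-14,0.01,0.04,0.074,0.05],
  [0,0,-21,0.015,0.06,0.074,0.05],
  [0,0,-28,0.02,0.08,0.074,0.05],
  [0,0,-35,0.025,0.1,0.074,0.05],
  [0,0,-42,0.03,0.12,0.074,0.05],
  [0,0,-49,0.035,0.14,0.074,0.05],
  [0,0,-56,0.04,0.16,0.074,0.05],
  [0,0,-63,0.045,0.18,0.074,0.05],
  [0,0,-70,0.05,0.2,0.074,0.05],
])

```text
t: 14.63
tcp_pos: [545.6, 198.5, 244.8]
tcp_rot: [[-0.529, 0.849, -0.0], [0.849, 0.529, 0.0], [0.0, 0.0, -1.0]]
contact_force: [1.0, -0.8, 0.3]
finger_gap: 53.7
grip_force: 37.5
```

>>> arm_command([
  [0,0,-7,0.003,0.007,0,0.05],
  [0,0,-14,0.006,0.013,0,0.05],
  [0,0,-21,0.0071,0.0157,-0.005,0.05],
  [0,0,-27.3,0.0071,0.0157,-0.015,0.05],
  [0,0,-27.3,0.0071,0.0157,-0.023,0.05],
  [0,0,-27.3,0.0071,0.0157,-0.025,0.05],
  [0,0,-27.3,0.0071,0.0157,-0.025,0.05],
  [0,0,-27.3,0.0071,0.0157,-0.025,0.05],
  [0,0,-27.3,0.0071,0.0157,-0.025,0.05],
])

```text
t: 15.38
tcp_pos: [552.9, 213.0, 220.0]
tcp_rot: [[-0.088, 0.996, 0.001], [0.996, 0.088, 0.0], [0.0, 0.001, -1.0]]
contact_force: [-0.5, -0.2, 0.4]
finger_gap: 53.6
grip_force: 37.5
```

Run:
```python
from h import *
for i in range(2):
    s=bot.sense();p=bot.camera_params('wrist');im=bot.camera('wrist');T=s['tcp_pos']
    z=T[2]-171.5+9
    q,c=fit(im,p,T[0],T[1],4.9,z=z,span=4);print('tile',q,c,(outline(im,p,q,z)).round(1).tolist(),'tcp',T.round(1),'tile jig',w2j(q).round(2),'off',(w2j(q)-w2j(T)).round(2))
h=np.hstack([im[150:330,170:350]]);cv2.imwrite('pics/w7.png',cv2.resize(im[:,:,::-1],(800,600)))
col=256;g=cv2.cvtColor(im,cv2.COLOR_RGB2GRAY);print(g[195:345:1,col])
```

```text
tile [553.21 213.79   4.52] 40.28 [[320.6, 230.2], [314.7, 306.2], [199.8, 305.4], [195.4, 229.3]] tcp [552.9 213.  220. ] tile jig [0.52 1.25] off [0.35 0.74]
tile [553.42 214.     3.91] 40.31 [[321.4, 230.5], [314.6, 306.5], [199.7, 304.7], [196.2, 228.4]] tcp [553.  213.1 220.1] tile jig [0.75 1.44] off [0.54 0.86]
[123 119 121 119 118 117 117 118 108  99 103 103 102 103 103 105 105 103
 102 100 102 100  98  98  97 100  98  95  98  96  96  94  85  57  43  42
  40  42  45  51  59  61  65  64  62  62  61  64  63  63  64  62  63  63
  62  62  65  63  62  64  59  62  63  60  61  63  63  61  61  61  59  62
  61  61  61  60  60  62  61  60  63  60  60  61  59  60  60  59  61  62
  63  60  61  63  61  62  63  64  62  63  63  65  64  64  65  65  62  64
  60  61  64  63  62 104 138 152 152 151 149 151 151 148 149 148 149 149
 148 149 147 149 109  63  70 104 131 150 153 119  76  66  63  64  65  65
  66  81  91  98  98  99]
```

Run:
```python
from h import *
im=cv2.imread('pics/w6.png');g=cv2.cvtColor(im,cv2.COLOR_BGR2GRAY)
# rebuild params from w1 shifted: same orientation, tcp (555.6,170.95,290.8) vs w1 tcp
d=np.load('w1.npz');p=dict(K=d['K'],R=d['R']);dT=np.array([555.6,170.95,290.77])-d['tcp'];p['t']=d['t']-d['R']@dT
o=outline(None,p,(556.13,172.36,4.03),22);print((o*1.5625).round(1).tolist())
r=(o*1.5625).round().astype(int)
for f in (.35,.6): 
    c=int(r[3,0]+(r[0,0]-r[3,0])*f);print(c,'rows from',r[0,1]-20);print(g[r[0,1]-20:r[1,1]+25,c])
```

```text
[[461.5, 263.3], [457.4, 340.7], [347.8, 339.3], [346.0, 261.7]]
386 rows from 243
[104 105 105 105 106 108 110 110 110 111 113 114 113 112 112 110 111 109
 100  83  65  56  57  65  73  79  85  85  86  86  87  88  86  85  84  86
  87  87  86  86  87  86  87  88  89  88  87  86  86  84  83  84  79  76
  72  71  70  72  73  73  72  72  73  72  72  73  72  72  74  73  72  73
  96 128 145 152 152 152 151 151 152 153 151 150 149 148 148 149 148 147
 146 145 145 145 144 142 141 132 118  89  67  52  73  96 121 136 145 142
 124 101  79  69  67  64  64  66  73  82  92  94  94  97  97]
415 rows from 243
[106 107 108 108 107 109 111 112 112 113 113 113 114 114 114 113 112 112
 109  92  72  54  53  62  73  80  84  85  86  85  87  89  88  87  86  81
  76  71  73  73  73  72  72  71  71  70  71  72  72  72  72  71  71  71
  72  72  72  72  71  71  72  71  69  71  72  71  72  73  72  72  72  71
  72  72  71  72  73  72  85 120 139 150 150 150 149 148 147 146 148 148
 146 146 146 146 145 144 143 140 133 106  80  54  75  98 120 136 146 144
 126 101  78  68  67  65  65  66  91 110 111 103  95  95  96]
```

Bottom-silhouette check: both fits were pulled about 1 mm toward +y by the shaded side face. That puts tan at about y = -41.5 and the held green tile at about 0. I'll lower it.

>>> arm_command([
  [0,0,0,-0.0003,0.0002,-0.008,0.05],
  [0,0,0,-0.0003,0.0002,-0.016,0.05],
  [0,0,0,-0.0003,0.0002,-0.022,0.05],
  [0,0,0,-0.0003,0.0002,-0.026,0.05],
  [0,0,0,-0.0003,0.0002,-0.029,0.05],
  [0,0,0,-0.0003,0.0002,-0.0315,0.05],
  [0,0,0,-0.0003,0.0002,-0.033,0.05],
  [0,0,0,-0.0003,0.0002,-0.034,0.05],
  [0,0,0,-0.0003,0.0002,-0.0345,0.05],
  [0,0,0,-0.0003,0.0002,-0.035,0.05],
  [0,0,0,-0.0003,0.0002,-0.035,0.05],
])

```text
t: 16.4
tcp_pos: [552.5, 213.5, 184.7]
tcp_rot: [[-0.087, 0.996, 0.0], [0.996, 0.087, 0.0], [0.0, 0.0, -1.0]]
contact_force: [0.8, 0.4, 0.5]
finger_gap: 53.9
grip_force: 37.5
```

>>> arm_command([
  [0,0,0,0,0,-0.0005,0.05],
  [0,0,0,0,0,-0.001,0.05],
  [0,0,0,0,0,-0.001,0.05],
])

```text
t: 16.65
tcp_pos: [552.5, 213.5, 184.5]
tcp_rot: [[-0.087, 0.996, 0.001], [0.996, 0.087, 0.0], [0.0, 0.001, -1.0]]
contact_force: [-1.4, -0.7, 6.7]
finger_gap: 53.9
grip_force: 38.2
```

>>> arm_command([
  [0,0,0,0,0,0.0005,0.055],
  [0,0,0,0,0,0.001,0.06],
  [0,0,0,0,0,0.001,0.062],
  [0,0,0,0,0,0.004,0.063],
  [0,0,0,0,0,0.012,0.063],
  [0,0,0,0,0,0.04,0.063],
  [0,0,0,0,0,0.075,0.063],
  [0,0,0,0,0,0.107,0.063],
  [0,0,0,0,0,0.107,0.063],
  [0,0,0,0,0,0.107,0.063],
  [0,0,0,0,0,0.107,0.063],
])

```text
t: 17.57
tcp_pos: [552.1, 213.5, 290.7]
tcp_rot: [[-0.087, 0.996, -0.0], [0.996, 0.087, 0.0], [0.0, -0.0, -1.0]]
contact_force: [-0.8, -0.1, -0.6]
finger_gap: 63.0
grip_force: 0.0
```

Run:
```python
from h import *
s=bot.sense();p=bot.camera_params('wrist');im=bot.camera('wrist');print(s['tcp_pos'],s['t'])
for n,g in(('green',(552.6,213.3,5)),('tan',(556.1,171.3,5))):
    q,c=fit(im,p,*g,z=22,span=3);print(n,q,c,'jig',w2j(q).round(1))
k=4;a=np.radians(4.97)
c=np.ascontiguousarray(cv2.resize(im[90:235,170:350,::-1],None,fx=k,fy=k,interpolation=cv2.INTER_CUBIC))
for y in(0,-42,42):
    q=(JIG[0]-y*np.sin(a),JIG[1]+y*np.cos(a),4.97);cv2.polylines(c,[((outline(im,p,q,22)-[170,90]+.5)*k).astype(int)],True,(255,0,0),1)
cv2.imwrite('pics/c8.png',c)
```

```text
[552.07306238 213.4686398  290.67872699] 17.5667
green [552.73 213.31   5.  ] 50.25 jig [0.  0.8]
tan [556.33 169.43   4.4 ] 45.22 jig [ -0.2 -43.2]
```

View pics/c8.png

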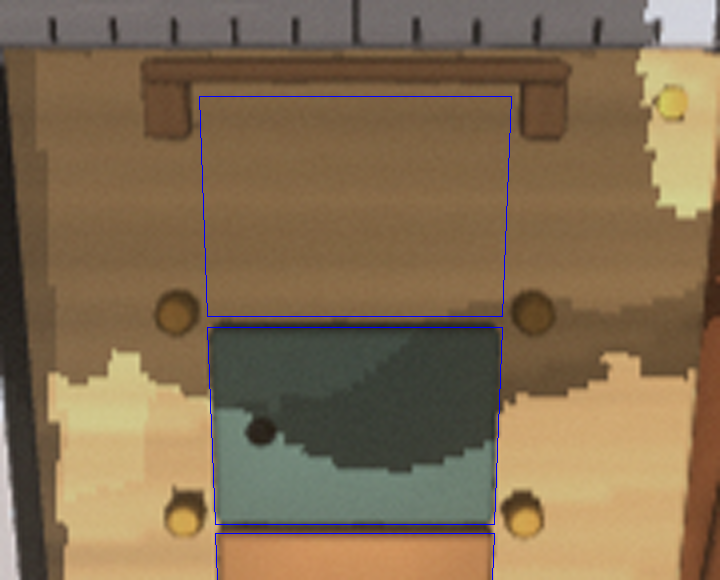

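The crop shows green at (355,425) and tan below it, both seated on their nominal outlines. The +y slot at (355,205) is free. Next is white.

>>> arm_command([
  [0,0,5,-0.006,-0.037,0,0.07],
  [0,0,10,-0.012,-0.074,0,0.07],
  [0,0,15,-0.018,-0.111,0,0.07],
  [0,0,20,-0.024,-0.148,0,0.07],
  [0,0,25,-0.03,-0.185,0,0.07],
  [0,0,30,-0.036,-0.222,0,0.07],
  [0,0,35,-0.042,-0.259,0,0.07],
  [0,0,40,-0.048,-0.296,0,0.07],
  [0,0,45,-0.054,-0.333,0,0.07],
  [0,0,50,-0.06,-0.37,0,0.07],
  [0,0,55,-0.066,-0.405,0,0.07],
  [0,0,59,-0.0696,-0.4275,0,0.07],
])

```text
t: 18.62
tcp_pos: [480.8, -218.2, 289.1]
tcp_rot: [[-0.898, 0.439, -0.004], [0.439, 0.898, -0.001], [0.003, -0.002, -1.0]]
contact_force: [0.4, 0.0, -0.2]
finger_gap: 69.8
grip_force: 0.0
```

>>> arm_command([
  [0,0,0,0,0,0,0.07],
  [0,0,0,0,0,0,0.07],
  [0,0,0,0,0,0,0.07],
  [0,0,0,0,0,0,0.07],
  [0,0,0,0,0,0,0.07],
])

```text
t: 19.03
tcp_pos: [483.2, -212.3, 290.4]
tcp_rot: [[-0.9, 0.436, -0.0], [0.436, 0.9, 0.001], [0.001, 0.001, -1.0]]
contact_force: [-0.0, -0.7, -0.3]
finger_gap: 70.3
grip_force: 0.0
```

Run:
```python
from h import *
im,p,s=tiles()
q,c=fit(im,p,482.8,-214,64.2,span=4);print('white',q,c)
o=outline(im,p,q);print(o.round(1).tolist());g=cv2.cvtColor(im,cv2.COLOR_RGB2GRAY)
c=int(o[:,0].mean());r=int(o[:,1].min())-10;print('col',c,'row0',r,g[r:r+80,c].tolist())
```

```text
t 19.03 tcp [ 483.2 -212.3  290.4] yaw 64.15
0.98 rgb [164. 146. 125.] mean [ 480.7 -213.6] rect (481.0, -213.7) 55.1 41.4 yaw 63.0 pca 66.0 [40.9 54.6]
0.92 rgb [237. 159.  58.] mean [415.1 -58.1] rect (418.5, -56.0) 58.0 16.9 yaw 64.1 pca 68.9 [13.7 55.1]
white [ 482.57 -214.49   64.3 ] 54.28
[[291.3, 167.3], [289.9, 214.6], [223.0, 214.8], [221.1, 167.5]]
col 256 row0 157 [100, 67, 68, 66, 64, 65, 65, 62, 68, 76, 94, 118, 133, 138, 140, 138, 141, 143, 144, 143, 141, 142, 139, 140, 142, 141, 140, 140, 138, 142, 141, 143, 140, 139, 140, 138, 140, 135, 139, 139, 139, 141, 138, 139, 140, 141, 138, 152, 228, 243, 244, 243, 243, 243, 242, 242, 238, 183, 117, 123, 125, 127, 125, 130, 127, 128, 131, 132, 133, 136, 138, 135, 130, 128, 121, 119, 121, 124, 126, 123]
```

>>> arm_command([
  [0,0,0.3,-0.0002,-0.0004,-0.02,0.066],
  [0,0,0.3,-0.0002,-0.0004,-0.045,0.066],
  [0,0,0.3,-0.0002,-0.0004,-0.07,0.066],
  [0,0,0.3,-0.0002,-0.0004,-0.09,0.066],
  [0,0,0.3,-0.0002,-0.0004,-0.103,0.066],
  [0,0,0.3,-0.0002,-0.0004,-0.111,0.066],
  [0,0,0.3,-0.0002,-0.0004,-0.116,0.066],
  [0,0,0.3,-0.0002,-0.0004,-0.119,0.064],
  [0,0,0.3,-0.0002,-0.0004,-0.12,0.062],
  [0,0,0.3,-0.0002,-0.0004,-0.12,0.062],
  [0,0,0.3,-0.0002,-0.0004,-0.12,0.062],
])

```text
t: 20.05
tcp_pos: [482.8, -214.5, 171.3]
tcp_rot: [[-0.901, 0.434, 0.001], [0.434, 0.901, -0.0], [-0.001, 0.0, -1.0]]
contact_force: [0.0, 0.3, 0.1]
finger_gap: 61.9
grip_force: 0.0
```

>>> arm_command([
  [0,0,0,0,0,0,0.05],
  [0,0,0,0,0,0,0.05],
  [0,0,0,0,0,0,0.05],
  [0,0,0,0,0,0,0.05],
  [0,0,0,0,0,0,0.05],
], squeeze=35)

```text
t: 20.47
tcp_pos: [482.8, -214.5, 171.5]
tcp_rot: [[-0.901, 0.434, 0.001], [0.434, 0.901, -0.0], [-0.001, 0.0, -1.0]]
contact_force: [-0.5, -0.2, 6.7]
finger_gap: 54.1
grip_force: 37.1
```

>>> arm_command([
  [0,0,0,0,0,0.015,0.05],
  [0,0,0,0,0,0.045,0.05],
  [0,0,-5,0.005,0.03,0.074,0.05],
  [0,0,-10,0.01,0.068,0.074,0.05],
  [0,0,-15,0.015,0.106,0.074,0.05],
  [0,0,-20,0.02,0.144,0.074,0.05],
  [0,0,-25,0.025,0.182,0.074,0.05],
  [0,0,-30,0.03,0.22,0.074,0.05],
  [0,0,-35,0.035,0.258,0.074,0.05],
  [0,0,-40,0.04,0.296,0.074,0.05],
  [0,0,-45,0.046,0.334,0.074,0.05],
  [0,0,-50,0.052,0.37,0.074,0.05],
])

```text
t: 21.47
tcp_pos: [534.4, 158.1, 244.9]
tcp_rot: [[-0.244, 0.97, 0.0], [0.97, 0.244, 0.001], [0.001, 0.0, -1.0]]
contact_force: [1.2, -0.7, -0.7]
finger_gap: 53.9
grip_force: 37.4
```

>>> arm_command([
  [0,0,-4,0.005,0.035,0,0.05],
  [0,0,-8,0.01,0.07,0,0.05],
  [0,0,-9.3,0.0146,0.092,0,0.05],
  [0,0,-9.3,0.0146,0.099,0,0.05],
  [0,0,-9.3,0.0146,0.099,0,0.05],
  [0,0,-9.3,0.0146,0.099,-0.01,0.05],
  [0,0,-9.3,0.0146,0.099,-0.02,0.05],
  [0,0,-9.3,0.0146,0.099,-0.025,0.05],
  [0,0,-9.3,0.0146,0.099,-0.025,0.05],
  [0,0,-9.3,0.0146,0.099,-0.025,0.05],
  [0,0,-9.3,0.0146,0.099,-0.025,0.05],
])

```text
t: 22.38
tcp_pos: [549.4, 253.8, 219.6]
tcp_rot: [[-0.086, 0.996, -0.0], [0.996, 0.086, -0.0], [-0.0, -0.0, -1.0]]
contact_force: [0.9, 0.7, -0.6]
finger_gap: 53.8
grip_force: 37.4
```

Run:
```python
from h import *
s=bot.sense();p=bot.camera_params('wrist');im=bot.camera('wrist');T=s['tcp_pos']
z=T[2]-171.5+9
q,c=fit(im,p,T[0],T[1],4.97,z=z,span=4);o=outline(im,p,q,z);print('tile',q,c,o.round(1).tolist(),'tcp',T.round(1),'tile jig',w2j(q).round(2),'off',(w2j(q)-w2j(T)).round(2))
g=cv2.cvtColor(im,cv2.COLOR_RGB2GRAY);r=int(o[:,1].min())-12;print('row0',r,g[r:r+105,256].tolist())
```

```text
tile [549.56 254.31   4.92] 48.76 [[320.0, 230.1], [314.9, 306.1], [200.1, 306.1], [194.9, 230.1]] tcp [549.4 253.8 219.6] tile jig [ 0.39 41.93] off [0.17 0.45]
row0 218 [114, 111, 114, 112, 114, 114, 97, 78, 74, 74, 76, 77, 83, 96, 108, 117, 124, 121, 119, 117, 118, 120, 119, 120, 118, 118, 117, 119, 117, 119, 117, 119, 118, 117, 117, 119, 120, 118, 116, 118, 117, 121, 118, 119, 118, 118, 119, 119, 117, 118, 118, 117, 118, 118, 116, 118, 117, 116, 118, 115, 119, 117, 118, 119, 118, 116, 118, 116, 118, 117, 115, 116, 114, 120, 117, 116, 117, 117, 118, 116, 118, 114, 116, 116, 116, 117, 112, 128, 144, 148, 152, 149, 148, 147, 150, 147, 148, 147, 150, 147, 148, 147, 147, 149, 149]
```

>>> arm_command([
  [0,0,0,-0.0003,-0.0003,-0.008,0.05],
  [0,0,0,-0.0003,-0.0003,-0.016,0.05],
  [0,0,0,-0.0003,-0.0003,-0.022,0.05],
  [0,0,0,-0.0003,-0.0003,-0.026,0.05],
  [0,0,0,-0.0003,-0.0003,-0.029,0.05],
  [0,0,0,-0.0003,-0.0003,-0.0315,0.05],
  [0,0,0,-0.0003,-0.0003,-0.033,0.05],
  [0,0,0,-0.0003,-0.0003,-0.034,0.05],
  [0,0,0,-0.0003,-0.0003,-0.0345,0.05],
  [0,0,0,-0.0003,-0.0003,-0.035,0.05],
  [0,0,0,-0.0003,-0.0003,-0.035,0.05],
])

```text
t: 23.35
tcp_pos: [549.0, 254.3, 184.7]
tcp_rot: [[-0.087, 0.996, 0.0], [0.996, 0.087, 0.0], [0.0, 0.0, -1.0]]
contact_force: [-0.7, 0.5, -1.0]
finger_gap: 53.8
grip_force: 37.4
```

>>> arm_command([
  [0,0,0,0,0,-0.0005,0.05],
  [0,0,0,0,0,-0.001,0.05],
  [0,0,0,0,0,-0.001,0.05],
])

```text
t: 23.6
tcp_pos: [549.0, 254.3, 184.6]
tcp_rot: [[-0.087, 0.996, 0.0], [0.996, 0.087, 0.0], [0.0, 0.001, -1.0]]
contact_force: [-0.8, -1.4, 6.0]
finger_gap: 53.8
grip_force: 38.1
```

>>> arm_command([
  [0,0,0,0,0,0.0005,0.055],
  [0,0,0,0,0,0.001,0.06],
  [0,0,0,0,0,0.001,0.062],
  [0,0,0,0,0,0.004,0.063],
  [0,0,0,0,0,0.012,0.063],
  [0,0,0,0,0,0.04,0.063],
  [0,0,0,0,-0.02,0.075,0.063],
  [0,0,0,0,-0.04,0.107,0.063],
  [0,0,0,0,-0.04,0.107,0.063],
  [0,0,0,0,-0.04,0.107,0.063],
  [0,0,0,0,-0.04,0.107,0.063],
])

```text
t: 24.52
tcp_pos: [548.6, 214.8, 290.8]
tcp_rot: [[-0.087, 0.996, -0.0], [0.996, 0.087, 0.001], [0.001, -0.0, -1.0]]
contact_force: [0.2, -0.1, -0.5]
finger_gap: 63.0
grip_force: 0.0
```

Run:
```python
from h import *
s=bot.sense();p=bot.camera_params('wrist');im=bot.camera('wrist');print(s['tcp_pos'],s['t'])
for n,g in(('white',(549.2,254.3,5)),('green',(552.6,212.9,5)),('tan',(556.1,171.,5))):
    q,c=fit(im,p,*g,z=22,span=3);print(n,q,c,'jig',w2j(q).round(1))
for d in bot.spot_point('shutter_grip','wrist'): print(d['confidence'],ray(p,d['location'],57).round(1))
k=2.2;a=np.radians(4.97)
c=np.ascontiguousarray(cv2.resize(im[0:270,20:380,::-1],None,fx=k,fy=k,interpolation=cv2.INTER_CUBIC))
P=lambda x,y,z:tuple(int(v) for v in (proj(p,(x*np.cos(a)-y*np.sin(a)+JIG[0],x*np.sin(a)+y*np.cos(a)+JIG[1],z))-[20,0]+.5)*k)
for y in(0,-42,42): cv2.polylines(c,[np.array([P(u,y+v,22) for u,v in((27.5,20),(27.5,-20),(-27.5,-20),(-27.5,20))])],True,(255,0,0),1)
for x in(-104.8,-95.2): cv2.line(c,P(x,-32,57),P(x,32,57),(0,0,255),1)
cv2.imwrite('pics/c9.png',c)
```

```text
[548.61459553 214.82700314 290.76408022] 24.5167
white [548.4  253.21   5.  ] 25.59 jig [-0.9 40.9]
green [552.75 213.42   5.  ] 48.93 jig [0.  0.9]
tan [556.64 169.6    4.97] 44.93 jig [  0.1 -43.1]
0.91 [452.4 206.   57. ]
```

View pics/c9.png

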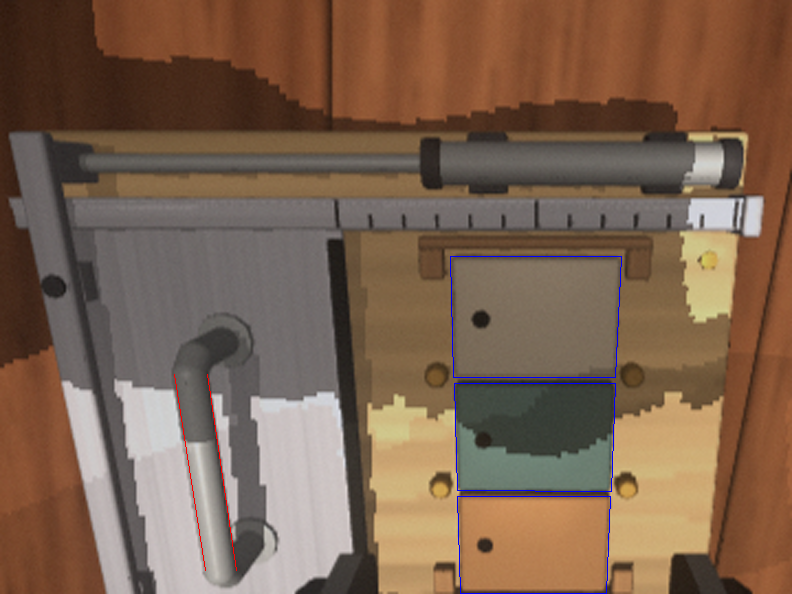

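The picture shows all three tiles flat on their nominal outlines, with the holes at (481,319), (483,439) and (485,545). The shutter is parked and the handle lies on its predicted line at about (207,475). Now I'll take the handle.

>>> arm_command([
  [0,0,0,-0.025,-0.003,0,0.045],
  [0,0,0,-0.055,-0.006,0,0.045],
  [0,0,0,-0.08,-0.009,0,0.045],
  [0,0,0,-0.0957,-0.01,0,0.045],
  [0,0,0,-0.0957,-0.01,0,0.045],
  [0,0,0,-0.0957,-0.01,-0.015,0.045],
  [0,0,0,-0.0957,-0.01,-0.035,0.045],
  [0,0,0,-0.0957,-0.01,-0.055,0.045],
  [0,0,0,-0.0957,-0.01,-0.068,0.045],
  [0,0,0,-0.0957,-0.01,-0.0746,0.045],
  [0,0,0,-0.0957,-0.01,-0.0746,0.045],
  [0,0,0,-0.0957,-0.01,-0.0746,0.045],
])

```text
t: 25.62
tcp_pos: [453.5, 204.6, 215.6]
tcp_rot: [[-0.087, 0.996, -0.0], [0.996, 0.087, -0.0], [-0.0, -0.0, -1.0]]
contact_force: [0.2, -0.5, -0.4]
finger_gap: 45.3
grip_force: 0.0
```

>>> arm_command([
  [0,0,0,0,0,0,0.03],
  [0,0,0,0,0,0,0.02],
  [0,0,0,0,0,0,0.01],
  [0,0,0,0,0,0,0.003],
  [0,0,0,0,0,0,0.003],
  [0,0,0,0,0,0,0.003],
  [0,0,0,0,0,0,0.003],
  [0,0,0,0,0,0,0.003],
], squeeze=50)

```text
t: 26.28
tcp_pos: [453.0, 204.4, 216.8]
tcp_rot: [[-0.087, 0.996, 0.0], [0.996, 0.087, 0.001], [0.001, 0.0, -1.0]]
contact_force: [-1.1, -0.2, 5.6]
finger_gap: 7.4
grip_force: 48.8
```

>>> arm_command([
  [0,0,0,0.003,0.0003,0.0005,0.003],
  [0,0,0,0.008,0.0007,0.0008,0.003],
  [0,0,0,0.014,0.0012,0.0008,0.003],
  [0,0,0,0.02,0.0017,0.0008,0.003],
  [0,0,0,0.027,0.0023,0.0008,0.003],
  [0,0,0,0.034,0.003,0.0008,0.003],
  [0,0,0,0.041,0.0036,0.0008,0.003],
  [0,0,0,0.048,0.0042,0.0008,0.003],
  [0,0,0,0.054,0.0047,0.0008,0.003],
  [0,0,0,0.058,0.005,0.0008,0.003],
  [0,0,0,0.0602,0.0052,0.0008,0.003],
  [0,0,0,0.0605,0.0053,0.0008,0.003],
])

```text
t: 27.28
tcp_pos: [513.3, 209.7, 216.8]
tcp_rot: [[-0.087, 0.996, -0.003], [0.996, 0.087, -0.0], [-0.0, -0.003, -1.0]]
contact_force: [-6.5, -0.1, 6.2]
finger_gap: 7.5
grip_force: 49.5
```

>>> arm_command([
  [0,0,0,0,0,0,0.003],
  [0,0,0,0,0,0,0.003],
  [0,0,0,0,0,0,0.003],
  [0,0,0,0,0,0,0.003],
  [0,0,0,0,0,0,0.003],
  [0,0,0,0,0,0,0.003],
  [0,0,0,0,0,0,0.003],
  [0,0,0,0,0,0,0.003],
])

```text
t: 27.95
tcp_pos: [513.0, 209.7, 216.8]
tcp_rot: [[-0.087, 0.996, -0.003], [0.996, 0.087, -0.0], [-0.0, -0.003, -1.0]]
contact_force: [-5.9, 0.5, 5.9]
finger_gap: 7.6
grip_force: 49.4
```

Run:
```python
from h import *
s=bot.sense();print(s['tcp_pos'],s['t'],s['contact_force'],s['finger_gap'],s['grip_force'],'tcp jig',w2j(s['tcp_pos']))
for c in('top','scene','wrist'):
    im=bot.camera(c);p=bot.camera_params(c);cv2.imwrite(f'pics/f_{c}.png',cv2.resize(im[:,:,::-1],(800,600)))
    for n,z in(('shutter_edge',26),('shutter_grip',57)):
        for d in bot.spot_point(n,c): print(c,n,round(d['confidence'],2),w2j(ray(p,d['location'],z)).round(1))
# dark lip edge on the wrist picture: profile along jig x near +y rail
im=bot.camera('wrist');p=bot.camera_params('wrist');g=cv2.cvtColor(im,cv2.COLOR_RGB2GRAY);a=np.radians(4.97)
for y in (30,50,60):
    v=[]
    for x in range(-30,31,2):
        u=proj(p,(x*np.cos(a)-y*np.sin(a)+JIG[0],x*np.sin(a)+y*np.cos(a)+JIG[1],26)).round().astype(int)
        v.append(int(g[u[1],u[0]]) if 0<=u[0]<512 and 0<=u[1]<384 else -1)
    print(y,v)
```

```text
[512.96426605 209.65836546 216.81306528] 27.95 [-5.92952038  0.45818711  5.87259277] 7.573628341948466 49.44769620895386 tcp jig [-39.93214192   0.62018339]
top shutter_edge 0.8 [-0.9  3.3]
top shutter_grip 0.82 [-36.7   4.5]
scene shutter_edge 0.68 [-17.4  38.9]
scene shutter_edge 0.67 [1.4 4.2]
scene shutter_grip 0.94 [-36.7   9.9]
wrist shutter_grip 0.73 [-40.3   0.7]
30 [105, 105, 106, 106, 106, 105, 101, 104, 105, 102, 105, 101, 106, 30, 25, 29, 104, 106, 105, 105, 104, 107, 195, 183, 180, 194, 182, 181, 184, 143, 184]
50 [108, 105, 110, 108, 106, 108, 103, 106, 107, 106, 110, 106, 106, 29, 33, 58, 112, 109, 109, 109, 109, 199, 198, 198, 199, 199, 195, 195, 182, 184, 184]
60 [107, 105, 110, 109, 106, 106, 103, 108, 107, 108, 110, 106, 110, 27, 30, 30, 113, 116, 111, 194, 200, 201, 199, 199, 198, 198, 196, 195, 48, 136, 152]
```

The dark lip ends at jig x of about 0 to 1 mm, which is half travel. The shutter stands still and the fingers hold it at about 6 N against the springs. I'm handing in.

```bash
python3 -c "
from workcell import bot
print(bot.job_done())"
```

```text
the job is handed in; nothing more can be done
None
```

The tan, green and white tiles lie flat side by side in the bed, and the gripper is holding the shutter by its handle at half travel (about 60 mm); the job is handed in, and I was not shown the verdict.

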